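# Deboss a cork coaster with one revolution of the press flywheel

## Robot

A 7-joint arm with a two-finger parallel gripper is mounted at the origin on a cart in front of the work surface, level with it; the furniture and walls round the work are solid. World frame = base frame: x ahead of the robot, y to its left, z up, the work surface at z = 0. Lengths are in m, angles in rad, forces in N, time in s.
With the tool pointing down it reaches from about 0.4 to 0.85 m from the base axis. Payload 10.4 kg.
Tool frame: the origin (TCP) lies midway between the tips of the shut fingers; the grasp point (between the pads) lies 19 mm behind it; z points along the fingers, y is the line along which they close (so a half turn about z gives the same grasp; the last joint's range is limited). The gripper opens to 87 mm and grips with 3 to 60 N. Pads are 19 mm wide; open, the fingers measure 117 mm over their backs; the gripper's body (75 mm by 190 mm) begins 51 mm behind the grasp point.
Start: joints at [1.09, 0.332, -0.065, 1.46, 0.022, 1.35, -0.088], TCP at [0.276, -0.561, 0.223] pointing down, gripper open.
Joint ranges: [-2.6, 2.6], [-0.5, 2.12], [-1.47, 1.34], [0.16, 2.42], [-1.27, 4.41], [0.06, 2.06], [-2.6, 2.6]. Speed limits (rad/s): [2.22, 2.22, 2.79, 2.79, 3.14, 3.14, 3.14].

## Interface

Orientations are given as a unit quaternion [x, y, z, w].
In Python, from station import * gives the robot as it stands. The module is installed in compiled form; this text tells all that it offers.
- The arm moves only by the tool apply_moves, never from a script. Its argument "steps" is a list of rows, each a list of 7 numbers: the shift along the tool's x, y, z in cm, then the turn, a rotation vector about the tool's x, y, z in rad, then the gripper's target within -1 to 1 (fully open at 1, half-way at 0, shut at -1). In form: [[dx, dy, dz, wx, wy, wz, fingers], ...]. A call has 1 to 10 rows; each row shifts and turns the commanded pose from where the row before left it, along the tool's axes as they then stand; what a row does not reach is not made up. A row lasts 1/12 s, in which the tool goes at most 41.7 mm and 7.16 degrees, less where a joint would pass 70% of its speed; a pose out of reach is approached as far as the arm can. A call with a gripper value outside its range is refused whole. The fingers move at their own pace and stop on an object; the grip force is fixed at half the most. Time passes only in rows, so rows that do not move let the fingers close. It gives the time, the measured TCP pose, the force, the opening and the grip force at its end, in the units of the state.
- read_state(): the state, without advancing time (a new reading comes with each control period).
- capture(name): name is "scene" or "top" or "wrist"; returns a dict with "pixels" (384x512x3 uint8, red, green, blue), "range_z" (384x512 float32, m along the optical axis (not along the pixel's ray), 0 where there is no reading), "fx", "fy", "cx", "cy" (pixels), "world_from_camera" (4x4, takes a point from camera to world coordinates). Camera axes: x right, y up, looking along -z (the intrinsics and any distortion apply to the point x, -y, -z); pixel columns grow to the right and rows downward; lengths in m; the calibration is good to about 2 mm. A picture is of the moment at which its call begins.
- sign_off(): hands the job in; it is judged then, once.
The state is a dict: "time_s": time; "q": joint angles; "joint_velocities": joint speeds; "tau": joint torques, N m; "tcp_pos": TCP position; "tcp_rot": TCP orientation; "wrist_force": force on the tool from outside, world axes, zero at the start; "moment": the same for the moment, N m; "width": finger opening in m; "grip_force": force on a finger pad.
Only numpy, scipy, OpenCV 4.12 (cv2) and the standard library are available. Lean on these libraries where they do the work, as an engineer would, in place of code of your own. Each camera call takes 0.05 s, during which the arm holds its last target. There are 200 camera calls.

## Task

First slide the cork coaster along its channel until it sits fully home against the back fence of the desktop press. Then take the handwheel by its handle, wind it back anticlockwise until you feel it rest against its stop, and from there turn it clockwise through one full revolution, until it comes up against the stop again, so that the die goes down on the coaster once and comes back up. Meet the stop firmly but gently both times, never forcing it, then let go, leaving the coaster in place and the things round about where they stand.

Things in the scene. Friction and masses are not known exactly. Their poses are not given: they have to be found in the camera images.
- press: White desktop press fixed to the desk, 215 x 315 x 86 mm. Origin on the desk under its middle; x = feed direction (away from the robot), y left, z up. Left: a bed (top 12 mm above the desk, x -155 to 60, centred on y 85 mm) with two rails along x, 99 mm apart, 21 mm high, and a far back fence 24 mm high; a low rocking head (top 71 mm, x -28 to 28) holds the die. Right: gear housing and handwheel.
- seat (a point): Point on the bed's surface (12 mm above the desk) exactly under the die: the coaster's centre belongs here when it is fully home against the back fence.
- coaster: Round cork coaster, 96 mm across, 6 mm thick, lying loose on the press bed between the rails, 50 to 80 mm short of the seat. Origin at the centre of its underside. Too wide to grip: push it from behind (its edge nearest the robot) with the closed gripper, tips just above the bed.
- wheel_axis (a point): Point on the vertical axis of the handwheel, at mid-height of its handle (110 mm above the desk). The handwheel is a level steel disc 136 mm across, rim top 82 mm and hub cap 86 mm above the desk. Turning it against its friction takes about 2 to 5 N at the handle. It stays where it is left.
- handle (a point): Middle of the handle, an upright black sleeve 22 mm across, 86 to 136 mm above the desk, 55 mm from the wheel's axis. It spins freely on its pin, so the gripper's heading can stay unchanged all round. The wheel is clamped on its shaft at any angle: the handle's place does not tell where the stop is. At the start the wheel is 0.2 to 0.9 rad clockwise (seen from above) of its stop.
- stop_buffer (a joint): Deflection of the hidden rubber buffer of the wheel's stop, rad about the wheel's axis: 0 untouched, negative when the wheel presses it anticlockwise, positive when clockwise. It yields 1 mm at the handle per 4 N; 0.1 rad (5.5 mm, some 20 N) is overload, a third of that is firm and gentle. From one side of the stop round to the other the wheel turns 347 degrees.
- die (a point): Centre of the underside of the round steel die, 56 mm across, on the rocking head that the wheel drives down and up once per revolution: about 29 mm above the desk at the top of its stroke (wheel at its stop), 18 to 19 mm at the bottom, half-way round, when it is down on the coaster.
- glue_stick: Glue stick standing upright, 26 mm across, 97 mm high, origin at its foot. Bystander.
- grey_pot: Small grey lidded pot, 48 mm across, 42 mm high, origin under its centre. Bystander.
- jar_beads: Glass jar with a wooden lid, 70 mm across, 86 mm high, origin under its centre. Bystander.
Not all that is in view belongs to the job. Several things have the shape of the coaster; the one meant has the colours described above.

How it is judged:
On the way, in this order (a step that is already met when the one before it is completed fails the run):
1. the coaster is fully home under the die (within 4 mm of the seat) (horizontal distance between coaster and seat below 0.004 m), for 0.2 s.
2. the wheel is wound back anticlockwise onto its stop, pressing the buffer by at least 0.012 rad (value of joint stop_buffer below -0.012 rad), for 0.1 s.
3. the die is down on the coaster, which lies home under it (height (world z) of die below 0.02 m and horizontal distance between coaster and seat below 0.004 m).
4. after the full revolution the wheel comes up against its stop from the other side, pressing the buffer by at least 0.012 rad (value of joint stop_buffer above 0.012 rad), for 0.1 s.
At the end, for the whole second after the job is handed in: The coaster lies flat on the bed within 4 mm of the seat, at rest, and the die is back up (its underside at least 28.5 mm above the desk), the wheel let go (horizontal distance between coaster and seat below 0.004 m and height (world z) of die above 0.0285 m and angle between coaster's own z axis and vertical below 0.1 rad and linear speed of coaster below 0.02 m/s and height (world z) of coaster below 0.016 m); the robot touches nothing.
It fails at once if the wheel is forced against its stop (buffer pushed by more than 0.1 rad) (value of joint stop_buffer above 0.1 rad or value of joint stop_buffer below -0.1 rad).
It fails at once if a bystander is moved by more than 20 mm or tipped (distance of any of glue_stick, grey_pot, jar_beads from where it was at the start of the episode above 0.02 m or angle between any of glue_stick, grey_pot, jar_beads's own z axis and vertical above 0.3 rad).
It also fails if it takes over 64 s, if anything falls off the work surface, if the arm or the gripper's body presses on something with over 40 N, if the wrist force passes 120 N, or if a joint passes its speed limit or range.

## Working session

There is one attempt and no reset: what is moved stays moved. The work goes in short steps, Python scripts to look and compute and a tool call to move; the robot and the scene stay as the last step left them, time stands still between calls to the robot, and variables do not carry over. Pictures are saved under pics/ and viewed, at most 10 in all, crops included, and the job is handed in when it is done.

Besides the shell and the picture viewer there is one more tool, called after "Emit:" in YAML: its name, and indented under it one key for each argument. apply_moves: Moves the arm, as the interface text tells. Its arguments: {"type":"object","properties":{"steps":{"type":"array"}},"required":["steps"]}

```bash
mkdir -p pics; cat > h.py <<'E'
from station import *
import numpy as np, cv2, pickle
def grab(n,f):
    c=capture(n); pickle.dump(c,open(f'pics/{f}.pkl','wb')); cv2.imwrite(f'pics/{f}.png',c['pixels'][:,:,::-1]); return c
def ld(f): return pickle.load(open(f'pics/{f}.pkl','rb'))
def ray(c,u,v):
    d=np.array([(u-c['cx'])/c['fx'],-(v-c['cy'])/c['fy'],-1.]); M=np.array(c['world_from_camera']); return M[:3,3],M[:3,:3]@d
def onz(c,u,v,z):
    o,d=ray(c,u,v); return o+d*(z-o[2])/d[2]
def dep(c,u,v):
    o,d=ray(c,u,v); return o+d*c['range_z'][int(round(v)),int(round(u))]
E
python3 - <<'E'
from h import *
a=grab('scene','s0');b=grab('top','t0')
cv2.imwrite('pics/both.png',cv2.resize(np.vstack([a['pixels'],b['pixels']])[:,:,::-1],(400,600)))
s=read_state();print(s)
for c in(a,b):print(c['world_from_camera'],c['fx'],c['cx'],c['cy'])
E
```

```text
{'time_s': 0.1, 'q': array([ 1.09038612,  0.33279054, -0.06468492,  1.46083528,  0.02163148,
        1.34990731, -0.08844922]), 'joint_velocities': array([ 9.77537025e-04, -2.11249350e-03,  1.35410922e-03, -2.16959525e-03,
        2.62200007e-04,  9.33703366e-04,  8.47636859e-05]), 'tau': array([ 1.37792988e-03, -6.24542427e+01,  2.45989248e-02, -3.90720534e+01,
       -6.14413759e-02,  3.65103898e-02,  1.00859500e-04]), 'tcp_pos': array([ 0.27607042, -0.56034596,  0.22185533]), 'tcp_rot': array([ 9.73908177e-01,  2.26941568e-01, -1.85455729e-04, -5.93907015e-04]), 'wrist_force': array([ 0.23279025,  0.3977571 , -0.26228273]), 'moment': array([ 0.01711252,  0.04985816, -0.0624852 ]), 'grip_force': 0.0, 'width': 0.08665068093464155}
[[-0.61785475  0.52660478 -0.58390317 -0.19664901]
 [-0.78609431 -0.43035467  0.44367848  0.55415335]
 [-0.01764225  0.73313182  0.6798577   0.97213345]
 [ 0.          0.          0.          1.        ]] 458.0841712531995 253.61681915005576 191.77728484501455
[[ 0.02296195  0.99112099 -0.13096541  0.39083327]
 [-0.99968213  0.02412707  0.00731643  0.00495159]
 [ 0.01041128  0.13075578  0.99135994  1.39203462]
 [ 0.          0.          0.          1.        ]] 456.96850697617333 254.86115357871938 190.07102191484245
```

View pics/t0.png

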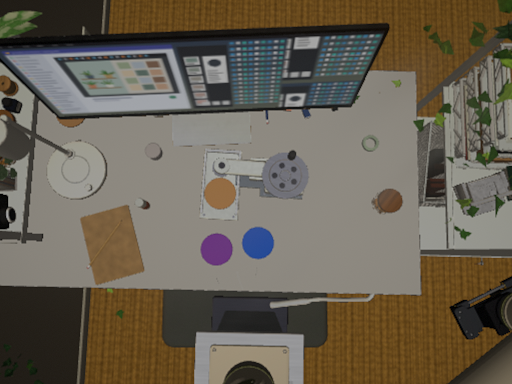

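View pics/s0.png

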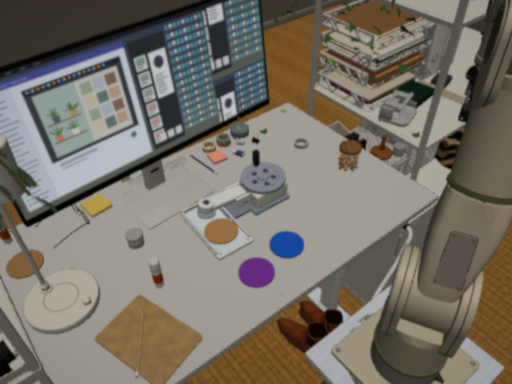

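The top view shows the orange coaster at about (220,193) on the white bed, the wheel at about (286,175) and the black handle at about (291,156). In the scene view they are at (221,231), (262,177) and (256,158). The press is turned slightly.

```bash
python3 - <<'E'
from h import *
a,b=ld('s0'),ld('t0')
crop=lambda c,u0,u1,v0,v1,k:cv2.resize(c['pixels'][v0:v1,u0:u1,::-1],None,fx=k,fy=k,interpolation=cv2.INTER_NEAREST)
A=crop(b,180,330,130,230,5);cv2.imwrite('pics/tc.png',A)
for nm,c,roi in(('top',b,(195,320,140,225)),('scene',a,(180,300,140,260))):
    u0,u1,v0,v1=roi
    h=cv2.cvtColor(c['pixels'],cv2.COLOR_RGB2HSV)[v0:v1,u0:u1]
    for k,lo,hi,z in(('coaster',(5,120,80),(22,255,255),.018),('black',(0,0,0),(179,255,50),.136),('wheel',(105,15,70),(150,90,190),.082)):
        m=cv2.inRange(h,lo,hi); n,l,st,ce=cv2.connectedComponentsWithStats(m)
        i=1+np.argmax(st[1:,4]); u,v=ce[i]+[u0,v0]
        cn=max(cv2.findContours((l==i).astype('uint8'),0,1)[0],key=cv2.contourArea)
        print(nm,k,u.round(1),v.round(1),st[i],'onz',onz(c,u,v,z).round(4),'dep',dep(c,u,v).round(4), 'ell',cv2.fitEllipse(cv2.convexHull(cn)) if len(cn)>5 else '')
E
```

```text
top coaster 219.8 193.0 [ 10  38  31  31 723] onz [0.5609 0.1009 0.018 ] dep [0.5609 0.1009 0.0183] ell ((24.80124282836914, 53.04068374633789), (30.011674880981445, 30.240463256835938), 101.36861419677734)
top black 291.5 155.0 [93 11  8  9 51] onz [ 0.6584 -0.1047  0.136 ] dep [ 0.6581 -0.1046  0.1376] ell ((96.5, 15.0), (6.562193393707275, 8.842438697814941), 28.572690963745117)
top wheel 283.9 176.0 [ 68  13  45  45 595] onz [ 0.6071 -0.0881  0.082 ] dep [ 0.6066 -0.0879  0.0849] ell ((89.93162536621094, 35.220130920410156), (44.431522369384766, 45.35956954956055), 141.19009399414062)
scene coaster 220.8 230.8 [ 25  79  32  24 598] onz [0.5543 0.1027 0.018 ] dep [0.5561 0.1016 0.0158] ell ((40.839256286621094, 90.79399871826172), (23.440332412719727, 32.122772216796875), 81.3077392578125)
scene black 255.6 157.7 [73 11  6 15 80] onz [ 0.6328 -0.0862  0.136 ] dep [ 0.6545 -0.1029  0.1142] ell ((75.60735321044922, 17.60407829284668), (6.319876670837402, 15.505971908569336), 177.19207763671875)
scene wheel 262.7 177.4 [ 61  23  44  29 943] onz [ 0.6    -0.0862  0.082 ] dep [ 0.5991 -0.0855  0.083 ] ell ((82.58246612548828, 36.895118713378906), (29.27271270751953, 44.44814682006836), 89.83856201171875)
```

View pics/tc.png

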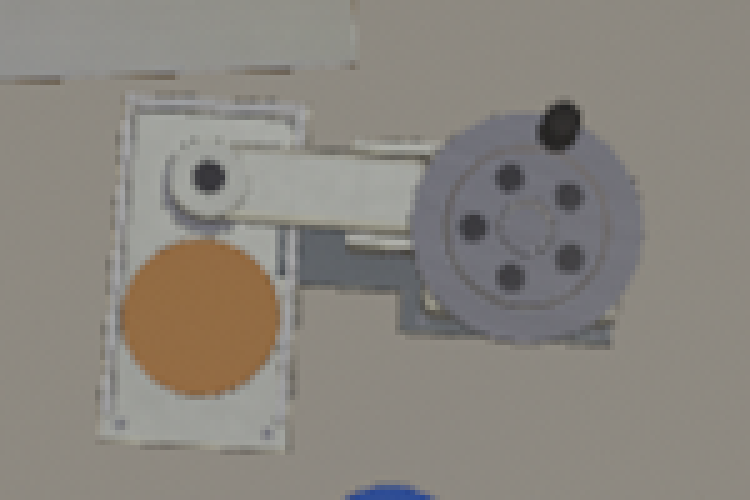

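```bash
python3 - <<'E'
from h import *
a,b=ld('s0'),ld('t0')
P=lambda x,y,z:onz(b,180+x/5-.5,130+y/5-.5,z).round(4)
fl,fr,bl,br=P(98,438,.021),P(287,450,.021),P(125,95,.024),P(310,105,.024)
print(fl,fr,bl,br)
for p,q in((fl,bl),(fr,br)): d=q-p;print('yaw',np.arctan2(d[1],d[0]),np.linalg.norm(d))
for p,q in((fr,fl),(br,bl)): d=q-p;print('yaw',np.arctan2(-d[0],d[1]),np.linalg.norm(d))
print('head',P(208,178,.071),'wheel',onz(b,284.93,175.22,.082),onz(a,262.58,176.9,.082),'hub',P(525,226,.086))
# two-view triangulation
def tri(u1,u2):
    o,d=ray(b,*u1);p,e=ray(a,*u2);s=np.linalg.lstsq(np.c_[d,-e],p-o,rcond=None)[0]
    return (o+d*s[0]+p+e*s[1])/2,np.linalg.norm(o+d*s[0]-p-e*s[1])
print('coaster',tri((219.8,193),(220.8,230.8)));print('wheel',tri((284.93,175.22),(262.58,176.9)))
print('handle top',tri((291.9,153.8),(255.6,152)))
E
```

```text
[0.4861 0.1602 0.021 ] [0.4816 0.0467 0.021 ] [0.6958 0.1515 0.024 ] [0.6924 0.0384 0.024 ]
yaw -0.041464060802359315 0.2099018341987511
yaw -0.03935348590887711 0.21098466768938454
yaw -0.039626822253926816 0.1135891720191674
yaw -0.030052841220113855 0.1131510936756689
head [0.6368 0.096  0.071 ] wheel [ 0.60954758 -0.09108341  0.082     ] [ 0.60197981 -0.08733073  0.082     ] hub [ 0.6104 -0.0895  0.086 ]
coaster (array([0.5608479 , 0.10021898, 0.01100522]), np.float64(0.002616613041755927))
wheel (array([ 0.61018666, -0.09251021,  0.07372965]), np.float64(0.00220855705232242))
handle top (array([ 0.66233285, -0.10760446,  0.12891878]), np.float64(0.0031494467505212395))
```

Emit:
apply_moves:
  steps:
    - [2.4,-2.5,0,0,0,0,-1]
    - [2.4,-2.5,0,0,0,0,-1]
    - [2.4,-2.5,0,0,0,0,-1]
    - [2.4,-2.5,0,0,0,0,-1]
    - [2.4,-2.5,0,0,0,0,-1]
    - [2.4,-2.5,0,0,0,0,-1]
    - [2.4,-2.5,0,0,0,0,-1]
    - [2.4,-2.5,0,0,0,0,-1]
    - [2.4,-2.5,0,0,0,0,-1]
    - [2.4,-2.5,0,0,0,0,-1]

```text
time_s: 0.93
tcp_pos: [0.381, -0.2286, 0.2224]
tcp_rot: [0.974, 0.227, -0.0, 0.0]
wrist_force: [0.4, -0.2, -0.0]
width: 0.028
grip_force: 0.0
```

```bash
python3 - <<'E'
from h import *
b=ld('t0');v,u=np.mgrid[0:384,0:512]
d=np.stack([(u-b['cx'])/b['fx'],-(v-b['cy'])/b['fy'],-np.ones(u.shape)],-1)*b['range_z'][...,None]
M=np.array(b['world_from_camera']);p=d@M[:3,:3].T+M[:3,3]
m=(b['range_z']>0)&(p[...,0]>.3)&(p[...,0]<.95)&(abs(p[...,1])<.35)
for z0 in(.05,.1,.15,.2,.3,.4):
    k=m&(p[...,2]>z0)&(p[...,0]>.7);print(z0,k.sum(),p[k][:,0].min() if k.any() else '')
k=m&(p[...,2]>.1)&(p[...,0]<.72);print(p[k].round(2)[::8])
E
```

```text
0.05 22465 0.7441046650333385
0.1 22465 0.7441046650333385
0.15 22465 0.7441046650333385
0.2 21673 0.7470491718653194
0.3 17573 0.7595964690741834
0.4 12291 0.7718017120429352
[[ 0.67 -0.1   0.14]
 [ 0.67 -0.11  0.14]
 [ 0.66 -0.11  0.13]
 [ 0.66 -0.11  0.14]
 [ 0.66 -0.11  0.14]
 [ 0.66 -0.11  0.13]
 [ 0.65 -0.11  0.13]
 [ 0.66 -0.11  0.11]
 [ 0.52  0.33  0.1 ]]
```

Emit:
apply_moves:
  steps:
    - [2.4,-2.5,0,0,0,0,-1]
    - [2.4,-2.5,0,0,0,0,-1]
    - [2.4,-2.5,0,0,0,0,-1]
    - [2.4,-2.5,0,0,0,0,-1]
    - [2.4,-2.5,0,0,0,0,-1]
    - [2.4,-2.5,0,0,0,0,-1]
    - [2.4,-2.5,0,0,0,0,-1]
    - [2.4,-2.5,0,0,0,0,-1]
    - [2.4,-2.5,0,0,0,0,-1]
    - [2.4,-2.5,0,0,0,0,-1]

```text
time_s: 1.77
tcp_pos: [0.4859, 0.1016, 0.2225]
tcp_rot: [0.974, 0.227, 0.0, 0.0]
wrist_force: [0.4, -0.2, 0.1]
width: 0.0004
grip_force: 0.0
```

Emit:
apply_moves:
  steps:
    - [0,0,0,0,0,0.124,-1]
    - [0,0,0,0,0,0.124,-1]
    - [0,0,0,0,0,0.124,-1]
    - [0,0,0,0,0,0.124,-1]
    - [0,0,0,0,0,0,-1]
    - [0,0,0,0,0,0,-1]

```text
time_s: 2.27
tcp_pos: [0.4857, 0.1, 0.2224]
tcp_rot: [1.0, -0.017, -0.0, 0.0]
wrist_force: [-0.0, -0.7, -0.3]
width: 0.0006
grip_force: 0.0
```

```bash
python3 - <<'E'
from h import *
c=grab('wrist','w1');s=read_state();print(s['tcp_pos'],s['tcp_rot'],s['q'][6])
h=cv2.cvtColor(c['pixels'],cv2.COLOR_RGB2HSV);m=cv2.inRange(h,(5,120,60),(22,255,255))
n,l,st,ce=cv2.connectedComponentsWithStats(m)
for i in range(1,n):
    if st[i,4]>300: print(st[i],onz(c,*ce[i],.018))
E
```

```text
[0.48571769 0.09996171 0.22240527] [ 9.99858649e-01 -1.68125749e-02 -1.11597724e-04  8.46434410e-05] -1.9481004735127065
[ 217   69   78   81 4918] [0.56228198 0.0989922  0.018     ]
[ 60 142  27  22 357] [0.51895069 0.32612211 0.018     ]
[   0  160   91   89 4993] [0.44545899 0.38955432 0.018     ]
[  33  276   78   32 1564] [0.32848353 0.3770121  0.018     ]
[  61  297  417   18 4572] [0.28552939 0.07197668 0.018     ]
[423 372  39  12 411] [ 0.14767396 -0.17708045  0.018     ]
```

View pics/w1.png

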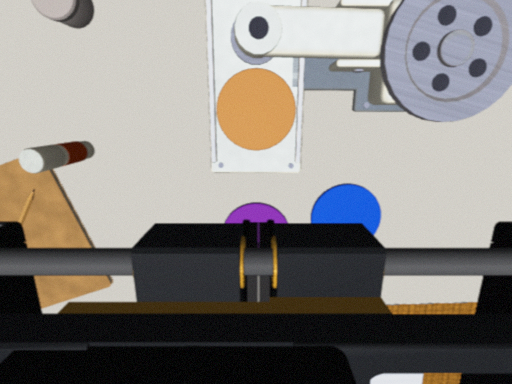

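The wrist view shows the coaster at (256,109), between rails at columns 210 and 300. The channel lines up with the tool's x, and the space in front of the coaster is free.

Emit:
apply_moves:
  steps:
    - [0,-0.2,3.4,0,0,0,-1]
    - [0,0,3.4,0,0,0,-1]
    - [0,0,3.4,0,0,0,-1]
    - [0,0,3.4,0,0,0,-1]
    - [0,0,3.4,0,0,0,-1]
    - [0,0,2.5,0,0,0,-1]
    - [0,0,1.1,0,0,0,-1]
    - [0,0,0,0,0,0,-1]
    - [0,0,0,0,0,0,-1]

```text
time_s: 3.07
tcp_pos: [0.4863, 0.1023, 0.0173]
tcp_rot: [1.0, -0.018, 0.0, -0.0]
wrist_force: [0.2, -0.5, 0.2]
width: 0.0006
grip_force: 0.0
```

Emit:
apply_moves:
  steps:
    - [0,0,0.2,0,0,0,-1]
    - [1,0,0,0,0,0,-1]
    - [1,0,0,0,0,0,-1]
    - [0.8,0,0,0,0,0,-1]
    - [0.8,0,0,0,0,0,-1]
    - [0.8,0,0,0,0,0,-1]
    - [0.8,0,0,0,0,0,-1]
    - [0.8,0,0,0,0,0,-1]
    - [0.8,0,0,0,0,0,-1]
    - [0.8,0,0,0,0,0,-1]

```text
time_s: 3.9
tcp_pos: [0.5626, 0.0991, 0.0145]
tcp_rot: [1.0, -0.019, -0.0, 0.0]
wrist_force: [0.2, -0.2, 1.0]
width: 0.0004
grip_force: 0.1
```

Emit:
apply_moves:
  steps:
    - [0.3,0,0,0,0,0,-1]
    - [0.3,0,0,0,0,0,-1]
    - [0.2,0,0,0,0,0,-1]

```text
time_s: 4.15
tcp_pos: [0.57, 0.0988, 0.0144]
tcp_rot: [1.0, -0.019, -0.0, 0.0]
wrist_force: [-0.4, -0.8, 0.5]
width: 0.0006
grip_force: 0.1
```

Emit:
apply_moves:
  steps:
    - [0.2,0,0,0,0,0,-1]
    - [0.2,0,0,0,0,0,-1]
    - [0.1,0,0,0,0,0,-1]

```text
time_s: 4.4
tcp_pos: [0.575, 0.0986, 0.0146]
tcp_rot: [1.0, -0.019, 0.0, 0.0]
wrist_force: [-0.5, -0.3, 0.0]
width: 0.0006
grip_force: 0.0
```

Emit:
apply_moves:
  steps:
    - [0.1,0,0,0,0,0,-1]
    - [0.1,0,0,0,0,0,-1]

```text
time_s: 4.57
tcp_pos: [0.5769, 0.0985, 0.0146]
tcp_rot: [1.0, -0.019, 0.0, 0.0]
wrist_force: [-0.6, -0.2, -0.4]
width: 0.0001
grip_force: 0.1
```

Emit:
apply_moves:
  steps:
    - [0.1,0,0,0,0,0,-1]
    - [0.1,0,0,0,0,0,-1]

```text
time_s: 4.73
tcp_pos: [0.5789, 0.0984, 0.0146]
tcp_rot: [1.0, -0.019, 0.0, 0.0]
wrist_force: [-0.4, -0.5, -0.5]
width: 0.0002
grip_force: 0.1
```

Emit:
apply_moves:
  steps:
    - [0.1,0,0,0,0,0,-1]
    - [0.1,0,0,0,0,0,-1]

```text
time_s: 4.9
tcp_pos: [0.5801, 0.0984, 0.0144]
tcp_rot: [1.0, -0.019, -0.001, 0.0]
wrist_force: [-5.8, 0.3, 5.8]
width: 0.0001
grip_force: 3.3
```

```bash
python3 - <<'E'
from h import *
c=grab('scene','s1');print(read_state()['wrist_force'])
cv2.imwrite('pics/s1c.png',cv2.resize(c['pixels'][150:270,150:310,::-1],None,fx=5,fy=5))
E
```

```text
[-4.42352085 -0.54342275  3.65087807]
```

View pics/s1c.png

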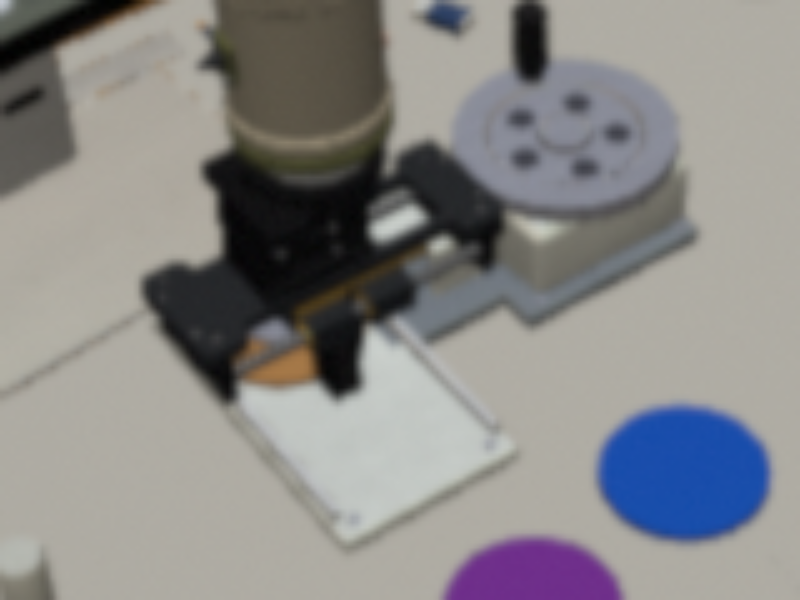

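The crop shows the coaster under the head, with the fingers at its near edge, around (340,380). The force rose to about 6 N at the fence, so it is home. I back off, lift, and look at the handle.

Emit:
apply_moves:
  steps:
    - [0,0,0,0,0,0,-1]
    - [-1.5,0,0,0,0,0,-1]
    - [-1.5,0,0,0,0,0,-1]
    - [0,0,-4.1,0,0,0,-1]
    - [0,0,-4.1,0,0,0,-1]
    - [0,0,-4.1,0,0,0,-1]
    - [0,0,-4.1,0,0,0,-1]
    - [0,0,-4.1,0,0,0,-1]

```text
time_s: 5.62
tcp_pos: [0.5508, 0.0996, 0.2219]
tcp_rot: [1.0, -0.019, 0.001, 0.0]
wrist_force: [0.7, 0.6, 0.2]
width: 0.0002
grip_force: 0.0
```

Emit:
apply_moves:
  steps:
    - [0.3,3.8,0,0,0,0,1]
    - [0.3,3.8,0,0,0,0,1]
    - [0.3,3.8,0,0,0,0,1]
    - [0.3,3.8,0,0,0,0,1]
    - [0.3,3.8,0,0,0,0,1]
    - [0,0,0,0,0,0,1]
    - [0,0,0,0,0,0,1]

```text
time_s: 6.2
tcp_pos: [0.5586, -0.0939, 0.2194]
tcp_rot: [1.0, -0.022, 0.0, 0.0]
wrist_force: [0.1, 0.9, -0.2]
width: 0.0392
grip_force: 0.0
```

```bash
python3 - <<'E'
from h import *
c=grab('wrist','w2');b=grab('top','t2');s=read_state();print(s['tcp_pos'],s['q'])
for c,roi in((ld('w2'),(0,512,0,200)),):
    h=cv2.cvtColor(c['pixels'],cv2.COLOR_RGB2HSV)[:200];m=cv2.inRange(h,(0,0,0),(179,255,50))
    n,l,st,ce=cv2.connectedComponentsWithStats(m)
    for i in range(1,n):
        if st[i,4]>60: print(st[i],ce[i],onz(c,*ce[i],.136),dep(c,*ce[i]))
    m=cv2.inRange(h,(105,15,70),(150,90,255));m=cv2.morphologyEx(m,cv2.MORPH_OPEN,np.ones((3,3)))
    cn=max(cv2.findContours(m,0,1)[0],key=cv2.contourArea);e=cv2.fitEllipse(cv2.convexHull(cn));print(e,onz(c,*e[0],.082))
E
```

```text
[ 0.5588274  -0.09004097  0.21965297] [ 0.57478058  0.25527642 -0.58312575  1.60079237  0.14329516  1.32811991
 -1.63620118]
[257  57  25  31 618] [268.47249191  71.63915858] [ 0.66081068 -0.10769093  0.136     ] [ 0.66080809 -0.10769012  0.13602015]
((245.290771484375, 131.62289428710938), (131.8105010986328, 158.3689422607422), 77.69749450683594) [ 0.61266636 -0.08468024  0.082     ]
```

View pics/w2.png

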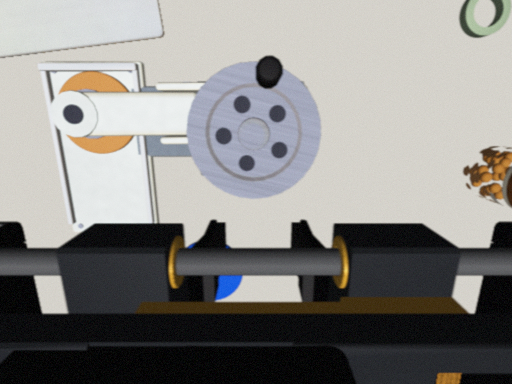

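```bash
python3 - <<'E'
from h import *
c=ld('w2');hub=onz(c,254,134,.086);hd=onz(c,268.5,69.8,.136);print(hub,hd,np.linalg.norm((hd-hub)[:2]),onz(c,254,130,.082))
h=cv2.cvtColor(c['pixels'],cv2.COLOR_RGB2HSV);m=cv2.inRange(h,(5,120,60),(22,255,255))[:170,40:150]
pts=np.argwhere(m)[:,::-1]+[40,0]
w=np.array([onz(c,*p,.018)[:2] for p in pts]);f=np.array([.99928,-.038]);l=np.array([.038,.99928])
print('along',(w@f).min(),(w@f).max(),'across',(w@l).min(),(w@l).max(),'n',len(w))
# rails/fence reference
for p in((40,62),(140,62)):print(onz(c,*p,.024)@np.r_[f,0])
# head screw
print(onz(c,73,114,.071))
M=np.array(c['world_from_camera']);print(M[:3,3])
E
```

```text
[ 0.61020043 -0.09336668  0.086     ] [ 0.66214826 -0.10775813  0.136     ] 0.05390446484879819 [ 0.61388016 -0.09349088  0.082     ]
along 0.587980131595146 0.6815830904960429 across 0.08061110567780633 0.15847036429012795 n 1590
0.6905052552288293
0.6899144196934008
[0.63741104 0.09118071 0.071     ]
[ 0.62918183 -0.09786255  0.3817501 ]
```

The wrist view shows the handle top at (268,70), the hub at (254,134), and the coaster home at the fence at (103,112). The wrist camera would come close to the monitor (x about 0.75), so I make a half turn before taking the handle.

Emit:
apply_moves:
  steps:
    - [0,0,0,0,0,-0.124,1]
    - [0,0,0,0,0,-0.124,1]
    - [0,0,0,0,0,-0.124,1]
    - [0,0,0,0,0,-0.124,1]
    - [0,0,0,0,0,-0.124,1]
    - [0,0,0,0,0,-0.124,1]
    - [0,0,0,0,0,-0.124,1]
    - [0,0,0,0,0,-0.124,1]
    - [0,0,0,0,0,-0.124,1]
    - [0,0,0,0,0,-0.124,1]

```text
time_s: 7.13
tcp_pos: [0.5589, -0.0889, 0.2198]
tcp_rot: [0.822, 0.569, 0.0, 0.0]
wrist_force: [0.2, -0.7, 0.1]
width: 0.0869
grip_force: 0.0
```

Emit:
apply_moves:
  steps:
    - [0,0,0,0,0,-0.124,1]
    - [0,0,0,0,0,-0.124,1]
    - [0,0,0,0,0,-0.124,1]
    - [0,0,0,0,0,-0.124,1]
    - [0,0,0,0,0,-0.124,1]
    - [0,0,0,0,0,-0.124,1]
    - [0,0,0,0,0,-0.124,1]
    - [0,0,0,0,0,-0.124,1]
    - [0,0,0,0,0,-0.124,1]
    - [0,0,0,0,0,-0.124,1]

```text
time_s: 7.97
tcp_pos: [0.5589, -0.0889, 0.2199]
tcp_rot: [0.339, 0.941, 0.0, 0.0]
wrist_force: [0.4, 0.8, -0.1]
width: 0.0868
grip_force: 0.0
```

Emit:
apply_moves:
  steps:
    - [0,0,0,0,0,-0.124,1]
    - [0,0,0,0,0,-0.124,1]
    - [0,0,0,0,0,-0.124,1]
    - [0,0,0,0,0,-0.124,1]
    - [0,0,0,0,0,-0.124,1]
    - [0,0,0,0,0,-0.086,1]
    - [0,0,0,0,0,0,1]
    - [0,0,0,0,0,0,1]

```text
time_s: 8.63
tcp_pos: [0.5588, -0.0896, 0.2197]
tcp_rot: [-0.003, 1.0, 0.0, 0.0]
wrist_force: [0.3, 0.3, 0.6]
width: 0.0869
grip_force: 0.0
```

```bash
python3 - <<'E'
from h import *
s=read_state();print(s['tcp_pos'],s['tcp_rot'],s['q'],s['wrist_force'])
E
```

```text
[ 0.55879427 -0.08956984  0.21973818] [-2.61775794e-03  9.99996528e-01  1.34412805e-04  2.68978679e-04] [ 0.92274906  0.37688283 -1.04953283  1.58484984  0.33133636  1.3726233
  1.41379614] [0.31890538 0.31669912 0.62864082]
```

Emit:
apply_moves:
  steps:
    - [-3.5,-0.6,0,0,0,0,1]
    - [-3.5,-0.6,0,0,0,0,1]
    - [-3.4,-0.6,0,0,0,0,1]
    - [0,0,3,0,0,0,1]
    - [0,0,3,0,0,0,1]
    - [0,0,3,0,0,0,1]
    - [0,0,2.5,0,0,0,1]
    - [0,0,1.2,0,0,0,1]
    - [0,0,0,0,0,0,1]

```text
time_s: 9.38
tcp_pos: [0.6613, -0.1078, 0.0898]
tcp_rot: [-0.003, 1.0, 0.0, -0.002]
wrist_force: [-0.9, 0.1, 0.8]
width: 0.087
grip_force: 0.0
```

```bash
python3 - <<'E'
from h import *
s=read_state();print(s['tcp_pos'],s['tcp_rot'],s['q'],s['wrist_force'])
c=grab('scene','s3');b=grab('top','t3')
cv2.imwrite('pics/s3c.png',cv2.resize(c['pixels'][100:220,180:340,::-1],None,fx=4,fy=4))
E
```

```text
[ 0.66128379 -0.10775618  0.08977698] [-2.52809400e-03  9.99994664e-01  2.93350112e-04 -2.04824536e-03] [ 0.70011317  0.705343   -0.90171013  1.43863227  0.5602136   1.27173653
  1.3243645 ] [-0.90866496  0.05664773  0.7952826 ]
```

View pics/s3c.png

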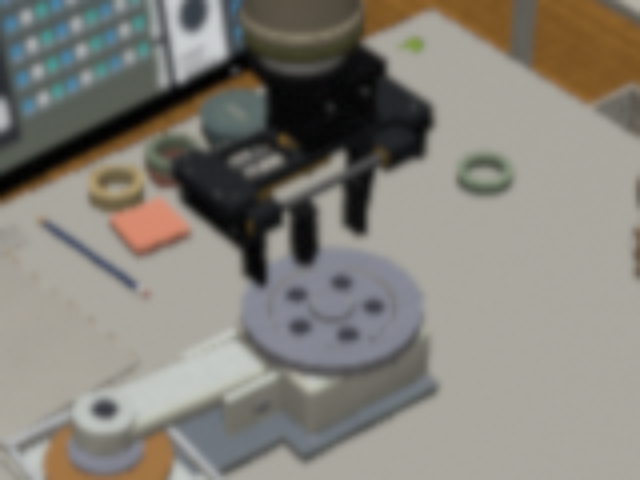

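The crop shows the black handle at (305,230), between the open fingers at (257,260) and (357,210). I close on it.

Emit:
apply_moves:
  steps:
    - [0,0,-0.2,0,0,0,-1]
    - [0,0,0,0,0,0,-1]
    - [0,0,0,0,0,0,-1]
    - [0,0,0,0,0,0,-1]
    - [0,0,0,0,0,0,-1]
    - [0,0,0,0,0,0,-1]
    - [0,0,0,0,0,0,-1]
    - [0,0,0,0,0,0,-1]

```text
time_s: 10.15
tcp_pos: [0.6627, -0.1083, 0.0946]
tcp_rot: [-0.003, 1.0, -0.0, -0.0]
wrist_force: [-0.5, 0.2, 0.4]
width: 0.0417
grip_force: 0.0
```

Emit:
apply_moves:
  steps:
    - [0,0,0.2,0,0,0,-1]
    - [0,0,0,0,0,0,-1]
    - [0,0,0,0,0,0,-1]
    - [0,0,0,0,0,0,-1]
    - [0,0,0,0,0,0,-1]
    - [0,0,0,0,0,0,-1]
    - [0,0,0,0,0,0,-1]
    - [0,0,0,0,0,0,-1]

```text
time_s: 10.82
tcp_pos: [0.6625, -0.108, 0.0924]
tcp_rot: [-0.003, 1.0, 0.0, -0.0]
wrist_force: [-0.6, 2.5, -0.8]
width: 0.0212
grip_force: 30.0
```

```bash
python3 - <<'E'
from h import *
s=read_state();print(s['tcp_pos'],s['tcp_rot'],s['wrist_force'],s['width'],s['grip_force'])
C=np.array([.610,-.092]);p=s['tcp_pos'][:2]-C;th=np.arctan2(p[1],p[0]);print(th,np.hypot(*p))
# anticlockwise: theta increases; rows in tool axes (tool x=-X, tool y=+Y) for 1 cm-scale chords
def rows(th,steps,R=5.5):
    out=[]
    for d in steps:
        n=th+d; out.append([round(-R*(np.cos(n)-np.cos(th)),2),round(R*(np.sin(n)-np.sin(th)),2)]);th=n
    return out
print(rows(th,[.018]*60))
E
```

```text
[ 0.66253636 -0.10797455  0.09244516] [-3.25442449e-03  9.99994679e-01  1.27199821e-04 -1.86310784e-04] [-0.6324924   2.52090847 -0.83759854] 0.021220362344827447 29.98038401361555
-0.29518336733681694 0.05491133801781265
[[np.float64(-0.03), np.float64(0.09)], [np.float64(-0.03), np.float64(0.1)], [np.float64(-0.02), np.float64(0.1)], [np.float64(-0.02), np.float64(0.1)], [np.float64(-0.02), np.float64(0.1)], [np.float64(-0.02), np.float64(0.1)], [np.float64(-0.02), np.float64(0.1)], [np.float64(-0.02), np.float64(0.1)], [np.float64(-0.01), np.float64(0.1)], [np.float64(-0.01), np.float64(0.1)], [np.float64(-0.01), np.float64(0.1)], [np.float64(-0.01), np.float64(0.1)], [np.float64(-0.01), np.float64(0.1)], [np.float64(-0.01), np.float64(0.1)], [np.float64(-0.0), np.float64(0.1)], [np.float64(-0.0), np.float64(0.1)], [np.float64(0.0), np.float64(0.1)], [np.float64(0.0), np.float64(0.1)], [np.float64(0.0), np.float64(0.1)], [np.float64(0.01), np.float64(0.1)], [np.float64(0.01), np.float64(0.1)], [np.float64(0.01), np.float64(0.1)], [np.float64(0.01), np.float64(0.1)], [np.float64(0.
[... 682 characters left out ...]
.float64(0.09)], [np.float64(0.04), np.float64(0.09)], [np.float64(0.05), np.float64(0.09)], [np.float64(0.05), np.float64(0.09)], [np.float64(0.05), np.float64(0.09)], [np.float64(0.05), np.float64(0.08)], [np.float64(0.05), np.float64(0.08)], [np.float64(0.05), np.float64(0.08)], [np.float64(0.06), np.float64(0.08)], [np.float64(0.06), np.float64(0.08)], [np.float64(0.06), np.float64(0.08)], [np.float64(0.06), np.float64(0.08)], [np.float64(0.06), np.float64(0.08)], [np.float64(0.06), np.float64(0.08)], [np.float64(0.06), np.float64(0.08)], [np.float64(0.07), np.float64(0.07)], [np.float64(0.07), np.float64(0.07)], [np.float64(0.07), np.float64(0.07)], [np.float64(0.07), np.float64(0.07)]]
```

Emit:
apply_moves:
  steps:
    - [-0.04,0.15,0,0,0,0,-1]
    - [-0.04,0.15,0,0,0,0,-1]
    - [-0.03,0.15,0,0,0,0,-1]
    - [-0.03,0.15,0,0,0,0,-1]
    - [-0.03,0.15,0,0,0,0,-1]
    - [-0.02,0.14,0,0,0,0,-1]

```text
time_s: 11.32
tcp_pos: [0.6644, -0.0995, 0.0924]
tcp_rot: [-0.003, 1.0, -0.0, -0.0]
wrist_force: [-2.6, -2.8, -1.3]
width: 0.0212
grip_force: 30.0
```

Emit:
apply_moves:
  steps:
    - [-0.01,0.1,0,0,0,0,-1]
    - [-0.01,0.1,0,0,0,0,-1]
    - [-0.01,0.1,0,0,0,0,-1]
    - [-0.01,0.1,0,0,0,0,-1]

```text
time_s: 11.65
tcp_pos: [0.6649, -0.0954, 0.0925]
tcp_rot: [-0.003, 1.0, -0.0, -0.0]
wrist_force: [-2.8, -3.2, -2.4]
width: 0.0217
grip_force: 30.0
```

Emit:
apply_moves:
  steps:
    - [0,0.1,0,0,0,0,-1]
    - [0,0.1,0,0,0,0,-1]
    - [0,0.1,0,0,0,0,-1]
    - [0,0.1,0,0,0,0,-1]

```text
time_s: 11.98
tcp_pos: [0.6649, -0.0914, 0.0925]
tcp_rot: [-0.003, 1.0, -0.0, 0.0]
wrist_force: [-2.7, -4.0, -3.0]
width: 0.0213
grip_force: 30.0
```

Emit:
apply_moves:
  steps:
    - [0.01,0.1,0,0,0,0,-1]
    - [0.01,0.1,0,0,0,0,-1]
    - [0.01,0.1,0,0,0,0,-1]
    - [0.01,0.1,0,0,0,0,-1]

```text
time_s: 12.32
tcp_pos: [0.6646, -0.0873, 0.0926]
tcp_rot: [-0.003, 1.0, -0.0, 0.0]
wrist_force: [-2.0, -3.8, -4.0]
width: 0.0211
grip_force: 30.0
```

Emit:
apply_moves:
  steps:
    - [0.01,0.1,0,0,0,0,-1]
    - [0.02,0.1,0,0,0,0,-1]
    - [0.02,0.1,0,0,0,0,-1]
    - [0.02,0.1,0,0,0,0,-1]

```text
time_s: 12.65
tcp_pos: [0.664, -0.0833, 0.0927]
tcp_rot: [-0.003, 1.0, -0.0, 0.0]
wrist_force: [0.0, -3.3, -3.0]
width: 0.0213
grip_force: 30.0
```

Emit:
apply_moves:
  steps:
    - [0.02,0.1,0,0,0,0,-1]
    - [0.02,0.1,0,0,0,0,-1]
    - [0.02,0.1,0,0,0,0,-1]
    - [0.02,0.1,0,0,0,0,-1]

```text
time_s: 12.98
tcp_pos: [0.6632, -0.0792, 0.0927]
tcp_rot: [-0.003, 1.0, 0.0, 0.0]
wrist_force: [1.9, -4.2, -2.9]
width: 0.0214
grip_force: 30.0
```

Emit:
apply_moves:
  steps:
    - [0.02,0.1,0,0,0,0,-1]
    - [0.02,0.1,0,0,0,0,-1]
    - [0.03,0.1,0,0,0,0,-1]
    - [0.03,0.1,0,0,0,0,-1]

```text
time_s: 13.32
tcp_pos: [0.6621, -0.0751, 0.0927]
tcp_rot: [-0.003, 1.0, 0.0, 0.0]
wrist_force: [2.3, -3.3, -2.2]
width: 0.0214
grip_force: 30.0
```

Emit:
apply_moves:
  steps:
    - [0.03,0.1,0,0,0,0,-1]
    - [0.03,0.09,0,0,0,0,-1]
    - [0.04,0.09,0,0,0,0,-1]
    - [0.04,0.09,0,0,0,0,-1]

```text
time_s: 13.65
tcp_pos: [0.6607, -0.0715, 0.0927]
tcp_rot: [-0.003, 1.0, 0.0, 0.0]
wrist_force: [1.8, -2.8, -2.3]
width: 0.0213
grip_force: 30.0
```

Emit:
apply_moves:
  steps:
    - [0.04,0.09,0,0,0,0,-1]
    - [0.04,0.09,0,0,0,0,-1]
    - [0.04,0.09,0,0,0,0,-1]
    - [0.04,0.09,0,0,0,0,-1]

```text
time_s: 13.98
tcp_pos: [0.659, -0.0678, 0.0927]
tcp_rot: [-0.003, 1.0, 0.0, 0.0]
wrist_force: [4.7, -2.6, -1.6]
width: 0.0214
grip_force: 30.0
```

Emit:
apply_moves:
  steps:
    - [0.05,0.09,0,0,0,0,-1]
    - [0.05,0.09,0,0,0,0,-1]
    - [0.05,0.09,0,0,0,0,-1]
    - [0.05,0.09,0,0,0,0,-1]

```text
time_s: 14.32
tcp_pos: [0.657, -0.0642, 0.0927]
tcp_rot: [-0.003, 1.0, 0.0, 0.0]
wrist_force: [4.6, -1.1, -2.5]
width: 0.0212
grip_force: 30.0
```

Emit:
apply_moves:
  steps:
    - [0.05,0.09,0,0,0,0,-1]
    - [0.05,0.08,0,0,0,0,-1]
    - [0.05,0.08,0,0,0,0,-1]
    - [0.05,0.08,0,0,0,0,-1]

```text
time_s: 14.65
tcp_pos: [0.6558, -0.0625, 0.0929]
tcp_rot: [-0.003, 1.0, -0.001, 0.001]
wrist_force: [9.2, -6.2, -4.0]
width: 0.0215
grip_force: 30.0
```

The tangential force rose from about 3.5 N to 10 N, so the wheel is on the stop. I hold briefly and fit the circle.

Emit:
apply_moves:
  steps:
    - [0,0,0,0,0,0,-1]
    - [0,0,0,0,0,0,-1]

```text
time_s: 14.82
tcp_pos: [0.6558, -0.0625, 0.0929]
tcp_rot: [-0.003, 1.0, -0.001, 0.001]
wrist_force: [7.6, -5.1, -3.4]
width: 0.0216
grip_force: 30.0
```

```bash
python3 - <<'E'
from h import *
from scipy.optimize import least_squares
P=np.array([[.6625,-.108],[.6644,-.0995],[.6649,-.0954],[.6649,-.0914],[.6646,-.0873],[.664,-.0833],[.6632,-.0792],[.6621,-.0751],[.6607,-.0715],[.659,-.0678],[.657,-.0642],[.6558,-.0625]])
r=least_squares(lambda c:np.hypot(*(P-c).T)-.055,[.61,-.092]);C=r.x;print(C,r.fun.round(4))
s=read_state();p=s['tcp_pos'][:2]-C;th=np.arctan2(p[1],p[0]);t=np.array([-np.sin(th),np.cos(th)]);f=s['wrist_force'][:2]
print(s['tcp_pos'],th,f,'tang',f@t,'rad',f@p/.055,s['q'])
start=th; d=[-.06]*3+[-.15]*37
out=[];a=th
for x in d:
    n=a+x;out.append([float(round(-5.5*(np.cos(n)-np.cos(a)),2)),float(round(5.5*(np.sin(n)-np.sin(a)),2))]);a=n
for i in range(0,40,10):print(out[i:i+10])
E
```

```text
[ 0.60985097 -0.09252632] [-0.0001 -0.      0.0001  0.0001 -0.     -0.0001 -0.      0.0001  0.
  0.      0.     -0.0001]
[ 0.65576142 -0.06245367  0.09286559] 0.5799019089537377 [ 7.64183361 -5.09472356] tang -8.449100537970017 rad 3.593240969519629 [ 0.65714447  0.67976084 -0.91723902  1.47662336  0.55418354  1.25668047
  1.25210211]
[[-0.17, -0.28], [-0.16, -0.29], [-0.14, -0.3], [-0.26, -0.78], [-0.14, -0.81], [-0.02, -0.82], [0.1, -0.82], [0.22, -0.79], [0.34, -0.75], [0.45, -0.69]]
[[0.55, -0.62], [0.63, -0.53], [0.7, -0.43], [0.76, -0.32], [0.8, -0.2], [0.82, -0.08], [0.82, 0.04], [0.81, 0.17], [0.77, 0.29], [0.72, 0.4]]
[[0.65, 0.5], [0.57, 0.59], [0.48, 0.67], [0.37, 0.74], [0.26, 0.78], [0.14, 0.81], [0.01, 0.82], [-0.11, 0.82], [-0.23, 0.79], [-0.35, 0.75]]
[[-0.45, 0.69], [-0.55, 0.61], [-0.64, 0.52], [-0.71, 0.42], [-0.76, 0.31], [-0.8, 0.19], [-0.82, 0.07], [-0.82, -0.05], [-0.81, -0.17], [-0.77, -0.29]]
```

Emit:
apply_moves:
  steps:
    - [0.03,0.05,0,0,0,0,-1]
    - [0,0,0,0,0,0,-1]
    - [0,0,0,0,0,0,-1]

```text
time_s: 15.07
tcp_pos: [0.6556, -0.0623, 0.0929]
tcp_rot: [-0.002, 1.0, -0.001, 0.001]
wrist_force: [9.0, -6.3, -3.9]
width: 0.0218
grip_force: 30.0
```

Emit:
apply_moves:
  steps:
    - [-0.25,-0.2,0,0,0,0,-1]
    - [-0.17,-0.28,0,0,0,0,-1]
    - [-0.16,-0.29,0,0,0,0,-1]
    - [-0.14,-0.3,0,0,0,0,-1]
    - [-0.26,-0.78,0,0,0,0,-1]
    - [-0.14,-0.81,0,0,0,0,-1]
    - [-0.02,-0.82,0,0,0,0,-1]
    - [0.1,-0.82,0,0,0,0,-1]
    - [0.22,-0.79,0,0,0,0,-1]
    - [0.34,-0.75,0,0,0,0,-1]

```text
time_s: 15.9
tcp_pos: [0.6591, -0.1172, 0.0922]
tcp_rot: [-0.004, 1.0, 0.001, -0.001]
wrist_force: [-2.7, 6.6, -1.2]
width: 0.0214
grip_force: 30.0
```

```bash
cat > st.py <<'E'
from h import *
C=np.array([.60985,-.09253]);s=read_state();p=s['tcp_pos'][:2]-C;th=np.arctan2(p[1],p[0]);t=np.array([-np.sin(th),np.cos(th)]);f=s['wrist_force'][:2]
print(s['tcp_pos'].round(4),'th',th.round(4),'R',np.hypot(*p).round(4),f.round(1),'tang',(f@t).round(1),'rad',(f@p/.055).round(1),s['grip_force'],s['q'].round(2))
E
python3 st.py
```

```text
[ 0.6591 -0.1172  0.0922] th -0.4643 R 0.0551 [-2.7  6.6] tang 4.7 rad -5.4 29.97706458438188 [ 0.72  0.7  -0.9   1.44  0.56  1.27  1.34]
```

Emit:
apply_moves:
  steps:
    - [0.48,-0.68,0,0,0,0,-1]
    - [0.57,-0.61,0,0,0,0,-1]
    - [0.63,-0.53,0,0,0,0,-1]
    - [0.7,-0.43,0,0,0,0,-1]
    - [0.76,-0.32,0,0,0,0,-1]
    - [0.8,-0.2,0,0,0,0,-1]
    - [0.82,-0.08,0,0,0,0,-1]

```text
time_s: 16.48
tcp_pos: [0.6125, -0.1471, 0.0925]
tcp_rot: [-0.004, 1.0, 0.001, 0.001]
wrist_force: [4.1, 4.3, -4.1]
width: 0.0216
grip_force: 30.0
```

```bash
python3 st.py
```

```text
[ 0.6125 -0.1471  0.0925] th -1.5225 R 0.0546 [4.1 4.3] tang 4.3 rad -4.0 29.98136144131422 [ 0.84  0.63 -0.93  1.56  0.52  1.22  1.4 ]
```

Emit:
apply_moves:
  steps:
    - [0.82,0.08,0,0,0,0,-1]
    - [0.81,0.19,0,0,0,0,-1]
    - [0.77,0.3,0,0,0,0,-1]
    - [0.72,0.4,0,0,0,0,-1]
    - [0.65,0.5,0,0,0,0,-1]
    - [0.57,0.59,0,0,0,0,-1]
    - [0.48,0.67,0,0,0,0,-1]
    - [0.37,0.74,0,0,0,0,-1]

```text
time_s: 17.15
tcp_pos: [0.5593, -0.1138, 0.0926]
tcp_rot: [-0.003, 1.0, -0.001, -0.0]
wrist_force: [2.4, -3.4, -4.5]
width: 0.0216
grip_force: 30.0
```

```bash
python3 st.py
```

```text
[ 0.5593 -0.1138  0.0926] th -2.7433 R 0.0548 [ 2.4 -3.4] tang 4.1 rad -0.8 29.991014781408012 [ 0.91  0.52 -0.99  1.72  0.47  1.16  1.36]
```

Emit:
apply_moves:
  steps:
    - [0.26,0.78,0,0,0,0,-1]
    - [0.14,0.81,0,0,0,0,-1]
    - [0.01,0.82,0,0,0,0,-1]
    - [-0.11,0.82,0,0,0,0,-1]
    - [-0.23,0.79,0,0,0,0,-1]
    - [-0.35,0.75,0,0,0,0,-1]
    - [-0.45,0.69,0,0,0,0,-1]
    - [-0.55,0.61,0,0,0,0,-1]

```text
time_s: 17.82
tcp_pos: [0.5727, -0.0515, 0.0924]
tcp_rot: [-0.003, 1.0, 0.0, -0.0]
wrist_force: [-3.4, -3.1, -0.2]
width: 0.0213
grip_force: 30.0
```

```bash
python3 st.py
```

```text
[ 0.5727 -0.0515  0.0924] th 2.3065 R 0.0553 [-3.4 -3.1] tang 4.6 rad -0.0 29.98865711968392 [ 0.79  0.53 -0.99  1.71  0.48  1.17  1.25]
```

Emit:
apply_moves:
  steps:
    - [-0.64,0.52,0,0,0,0,-1]
    - [-0.71,0.42,0,0,0,0,-1]
    - [-0.76,0.31,0,0,0,0,-1]
    - [-0.8,0.19,0,0,0,0,-1]
    - [-0.82,0.07,0,0,0,0,-1]
    - [-0.82,-0.05,0,0,0,0,-1]
    - [-0.81,-0.17,0,0,0,0,-1]
    - [-0.4,-0.12,0,0,0,0,-1]

```text
time_s: 18.48
tcp_pos: [0.6313, -0.0411, 0.0924]
tcp_rot: [-0.003, 1.0, 0.0, 0.0]
wrist_force: [-4.7, -2.2, -1.1]
width: 0.0216
grip_force: 30.0
```

```bash
python3 st.py
```

```text
[ 0.6313 -0.0411  0.0924] th 1.1758 R 0.0557 [-4.7 -2.2] tang 3.5 rad -3.9 29.984727655537426 [ 0.67  0.64 -0.94  1.55  0.54  1.23  1.22]
```

Emit:
apply_moves:
  steps:
    - [-0.27,-0.14,0,0,0,0,-1]
    - [-0.26,-0.15,0,0,0,0,-1]
    - [-0.25,-0.16,0,0,0,0,-1]
    - [-0.24,-0.17,0,0,0,0,-1]
    - [-0.23,-0.18,0,0,0,0,-1]

```text
time_s: 18.9
tcp_pos: [0.6428, -0.048, 0.0926]
tcp_rot: [-0.003, 1.0, 0.0, 0.0]
wrist_force: [-2.3, 2.7, -2.1]
width: 0.0214
grip_force: 30.0
```

```bash
python3 st.py
```

```text
[ 0.6428 -0.048   0.0926] th 0.9326 R 0.0554 [-2.3  2.7] tang 3.5 rad 0.8 29.977888357825577 [ 0.66  0.66 -0.93  1.52  0.54  1.24  1.23]
```

Emit:
apply_moves:
  steps:
    - [-0.12,-0.09,0,0,0,0,-1]
    - [-0.12,-0.09,0,0,0,0,-1]
    - [-0.11,-0.1,0,0,0,0,-1]

```text
time_s: 19.15
tcp_pos: [0.6464, -0.051, 0.0926]
tcp_rot: [-0.003, 1.0, 0.0, 0.0]
wrist_force: [-2.5, 2.2, -2.6]
width: 0.0215
grip_force: 30.0
```

```bash
python3 st.py
```

```text
[ 0.6464 -0.051   0.0926] th 0.8494 R 0.0553 [-2.5  2.2] tang 3.4 rad -0.0 29.977373820729554 [ 0.66  0.66 -0.93  1.51  0.55  1.25  1.23]
```

Expected contact is about 0.78 rad, some 3.8 mm further on.

Emit:
apply_moves:
  steps:
    - [-0.11,-0.1,0,0,0,0,-1]
    - [-0.11,-0.1,0,0,0,0,-1]
    - [-0.1,-0.1,0,0,0,0,-1]

```text
time_s: 19.4
tcp_pos: [0.6496, -0.0542, 0.0926]
tcp_rot: [-0.003, 1.0, 0.0, 0.0]
wrist_force: [-1.0, 2.8, -2.7]
width: 0.0216
grip_force: 30.0
```

```bash
python3 st.py
```

```text
[ 0.6496 -0.0542  0.0926] th 0.7674 R 0.0553 [-1.   2.8] tang 2.7 rad 1.3 29.976939652115107 [ 0.66  0.67 -0.93  1.49  0.55  1.25  1.24]
```

Emit:
apply_moves:
  steps:
    - [-0.1,-0.1,0,0,0,0,-1]
    - [-0.1,-0.11,0,0,0,0,-1]

```text
time_s: 19.57
tcp_pos: [0.6513, -0.0559, 0.0926]
tcp_rot: [-0.003, 1.0, 0.0, -0.0]
wrist_force: [-4.4, 6.4, -1.4]
width: 0.0213
grip_force: 30.0
```

```bash
python3 st.py
```

```text
[ 0.6513 -0.0559  0.0926] th 0.7232 R 0.0553 [-4.4  6.4] tang 7.8 rad 0.9 29.976779795251787 [ 0.66  0.67 -0.92  1.49  0.55  1.25  1.24]
```

Emit:
apply_moves:
  steps:
    - [-0.08,-0.08,0,0,0,0,-1]
    - [0,0,0,0,0,0,-1]
    - [0,0,0,0,0,0,-1]

```text
time_s: 19.82
tcp_pos: [0.6518, -0.0564, 0.0925]
tcp_rot: [-0.003, 1.0, 0.0, -0.001]
wrist_force: [-4.1, 6.0, -0.7]
width: 0.021
grip_force: 30.0
```

```bash
python3 st.py
```

```text
[ 0.6518 -0.0564  0.0925] th 0.7121 R 0.0554 [-4.1  6. ] tang 7.2 rad 0.8 29.97684291098267 [ 0.66  0.68 -0.92  1.49  0.55  1.26  1.24]
```

Emit:
apply_moves:
  steps:
    - [-0.05,-0.06,0,0,0,0,-1]
    - [0,0,0,0,0,0,-1]
    - [0,0,0,0,0,0,-1]

```text
time_s: 20.07
tcp_pos: [0.652, -0.0566, 0.0925]
tcp_rot: [-0.004, 1.0, 0.001, -0.001]
wrist_force: [-5.4, 6.2, -0.1]
width: 0.0214
grip_force: 30.0
```

```bash
python3 st.py
```

```text
[ 0.652  -0.0566  0.0925] th 0.7062 R 0.0554 [-5.4  6.2] tang 8.3 rad -0.1 29.976976574398577 [ 0.66  0.68 -0.92  1.49  0.55  1.26  1.25]
```

Emit:
apply_moves:
  steps:
    - [0.08,0.1,0,0,0,0,-1]
    - [0.08,0.1,0,0,0,0,-1]
    - [0,0,0,0,0,0,1]
    - [0,0,0,0,0,0,1]
    - [0,0,0,0,0,0,1]
    - [0,0,0,0,0,0,1]
    - [0,0,0,0,0,0,1]
    - [0,0,0,0,0,0,1]
    - [0,0,0,0,0,0,1]
    - [0,0,0,0,0,0,1]

```text
time_s: 20.9
tcp_pos: [0.6511, -0.0559, 0.0926]
tcp_rot: [-0.003, 1.0, -0.0, 0.0]
wrist_force: [0.4, 0.5, -0.4]
width: 0.0669
grip_force: 0.0
```

Gripper is open. I go straight up, then check.

Emit:
apply_moves:
  steps:
    - [0,0,0,0,0,0,1]
    - [0,0,0,0,0,0,1]
    - [0,0,-2,0,0,0,1]
    - [0,0,-3,0,0,0,1]
    - [0,0,-3,0,0,0,1]
    - [0,0,-3,0,0,0,1]
    - [0,0,-3,0,0,0,1]
    - [2.5,-3,0,0,0,0,1]
    - [2.5,-3,0,0,0,0,1]
    - [2.5,-3,0,0,0,0,1]

```text
time_s: 21.73
tcp_pos: [0.576, -0.1464, 0.2328]
tcp_rot: [-0.004, 1.0, -0.0, 0.0]
wrist_force: [-0.1, -1.1, 1.2]
width: 0.0871
grip_force: 0.0
```

Emit:
apply_moves:
  steps:
    - [2.5,-3,0,0,0,0,1]
    - [2.5,-3,0,0,0,0,1]
    - [2.5,-3,0,0,0,0,1]
    - [0,0,0,0,0,0,1]
    - [0,0,0,0,0,0,1]

```text
time_s: 22.15
tcp_pos: [0.5006, -0.2398, 0.2326]
tcp_rot: [-0.0, 1.0, -0.001, -0.0]
wrist_force: [-0.3, 0.8, 0.2]
width: 0.0869
grip_force: 0.0
```

```bash
python3 - <<'E'
from h import *
a=grab('scene','s9');b=grab('top','t9')
A=cv2.resize(a['pixels'][130:270,170:310],(420,420));B=cv2.resize(b['pixels'][130:230,190:310],(378,420)[:2] if 0 else (378,420))
cv2.imwrite('pics/fin.png',np.hstack([A,B])[:,:,::-1])
for c in(a,b):
    h=cv2.cvtColor(c['pixels'],cv2.COLOR_RGB2HSV);m=cv2.inRange(h,(5,120,80),(22,255,255))
    m[:, :195]=0;m[:,250:]=0;m[:140]=0;m[250:]=0
    p=np.argwhere(m)[:,::-1];w=np.array([onz(c,*q,.018)[:2] for q in p]);f=w@[.99928,-.038];l=w@[.038,.99928]
    print(len(w),f.min(),f.max(),l.min(),l.max())
print(read_state()['wrist_force'])
E
```

```text
357 0.5851982499682619 0.9581668721847383 -0.07007526258782747 0.16636732009269573
291 0.5898435183567227 0.6807838020822581 0.0797460338294247 0.1665907908673332
[ 0.46051227  0.73727278 -0.04442724]
```

View pics/fin.png

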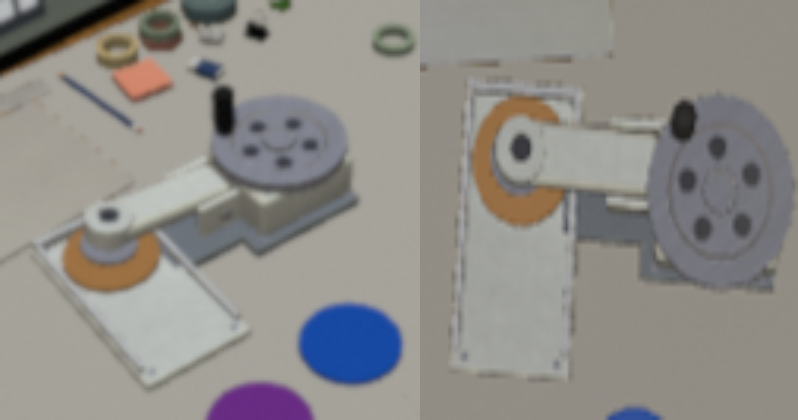

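The coaster is still home under the raised head, at (110,258) on the left and (521,160) on the right. The wheel has been let go, with its handle at (223,110) and (684,118).

```bash
python3 -c "
from station import *
print(sign_off())"
```

```text
the job is handed in; nothing more can be done
None
```

The job is handed in, but no verdict came back: the coaster is home under the raised die, and the wheel was pressed gently onto its stop both ways and let go at about 22 s of the 64 s allowed.

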